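Draw the bead feeder's slide gate to its stop and catch the balls

TASK

Stand the smaller of the two beakers on the worktop under the spout of the bead feeder, upright and with its mouth centred below the spout. Then draw the feeder's slide gate out by its black tab until you feel it come up against its rubber end stop, without wrenching it hard against the stop, so that the three steel balls roll down into the beaker. Leave the gate drawn fully out and the beaker standing under the spout with the balls in it, and do not disturb the other things on the bench.

Things in the scene. Friction and masses are not known exactly. Their poses are not given: they have to be found in the camera images.
- feeder: Bench-top bead feeder of bare aluminium on a grey stand, fixed. Origin: on the worktop straight below the middle of the spout mouth. Its x axis points from the spout back to the stand, y is the way the gate is drawn, z up; yaw within 0.3 rad of the world. Offsets below are in this frame, in mm. Front gate rail: x 56 to 63, y -20 to 50, z 107 to 119
- spout (a point): middle of the spout mouth, z 65; the beaker's centre belongs straight below it, to 8 mm. Spout: closed box with collar x -18 to 62, y -17 to 17, z 64 to 95 (to 107 behind x 38), open downward at x -12 to 12, y -11 to 11. It overhangs, so set the beaker down in front (x about -75) and slide it in along +x; fingers closing along y pass either side of the spout
- bin_top (a point): top of the open bin with the ball chamber below it, at x 93, y 0, z 181; bin and chamber lie within x 61 to 126, y -54 to 15, z 76 to 181
- stop_box (a point): middle of the cover of the dark steel box that hides the end stop; box x 123 to 140, y -27 to 77, z 101 to 122
- stand_foot (a point): middle of the stand's base plate, on the worktop: plate x 66 to 170, y -50 to 50, 9 high; column x 139 to 157, y -22 to 22, up to z 150. In front of x 66 the worktop is free
- gate (a joint): how far the slide gate is drawn out, m, along the feeder's +y: 0 is shut; starts within 6 mm of that. Friction about 3 N. The balls have fallen by about 25 mm. The hidden end stop is set differently each time, 32 to 56 mm: it can only be felt. It is a rubber buffer, 3 N per mm, hard after 5 mm; pressed into it still counts as at the stop
- tab (a point): grip point in the gate's upright black plastic tab, moving with the gate, at x 93, y 66 + travel, z 147. Tab 12 mm thick along the feeder's y, 30 wide along x, from z 111 to 160. Between tab and bin 45 mm are free when the gate is shut; the gate's plate below has its top at z 115
- beaker_small: the smaller beaker: thin glass, 56 mm across the rim, 61 high, 48 across the foot, inside about 40 wide; loose, 80 g. Origin: centre of its underside. Stands at the left in front of the feeder
- beaker_large: the larger beaker, glass, 69 across and 79 high; a bystander. Origin: centre of its underside
- vial_amber: brown vial with black cap, 22 across, 52 high; a bystander. Origin: centre of its underside
- vial_white: white vial with black cap, 22 across, 52 high; a bystander. Origin: centre of its underside
- bead_jar: jar with beads under a foil hood, 70 across, 93 high; a bystander. Origin: centre of its underside
- tape: roll of tape lying flat, 104 across, 25 high; a bystander. Origin: centre of its underside
- ball_0_center (a point): centre of a 16 mm steel ball, 17 g; the three lie in a row on the gate, in the chamber of the feeder
- ball_1_center (a point): centre of the second ball
- ball_2_center (a point): centre of the third ball

How it is judged (in metres and radians):
On the way, in this order (a step that is already met when the one before it is completed fails the run):
1. the smaller beaker stands upright on the worktop under the spout, the gate still shut (horizontal distance between beaker_small and spout below 0.014 m and height (world z) of beaker_small below 0.006 m and angle between beaker_small's own z axis and vertical below 0.1 rad and value of joint gate below 0.012 m), for 0.2 s.
2. the gate is drawn out until it touches the rubber end stop (y of buffer_pad in the frame of gate_lug below 0.0065 m), for 0.1 s.
At the end, for the whole second after the job is handed in: The gate rests within 4 mm of its rubber end stop (or in it); the smaller beaker stands upright and at rest on the worktop with its centre within 18 mm of the point below the spout; all three balls lie in the beaker (y of buffer_pad in the frame of gate_lug below 0.008 m and horizontal distance between beaker_small and spout below 0.018 m and height (world z) of beaker_small below 0.004 m and angle between beaker_small's own z axis and vertical below 0.1 rad and linear speed of beaker_small below 0.02 m/s and horizontal distance between each of ball_0_center, ball_1_center, ball_2_center and beaker_small below 0.024 m and height (world z) of each of ball_0_center, ball_1_center, ball_2_center below 0.05 m); the robot touches nothing.
It fails at once if the gate is wrenched against its end stop with more than 25 N (contact force between gate and buffer_pad above 25 N).
It fails at once if a bystander (larger beaker, vials, bead jar, tape) is moved by more than 25 mm (distance of any of beaker_large, vial_amber, vial_white, bead_jar, tape from where it was at the start of the episode above 0.025 m).
It also fails if it takes over 64 s, if anything falls off the work surface, if the arm or the gripper's body presses on something with over 40 N, if the wrist force passes 120 N, or if a joint passes its speed limit or range.

ROBOT

A 7-joint arm with a two-finger parallel gripper is mounted at the origin on a cart in front of the work surface, level with it; the furniture and walls round the work are solid. World frame = base frame: x ahead of the robot, y to its left, z up, the work surface at z = 0. Lengths are in mm, angles in rad, forces in N, time in s.
With the tool pointing down it reaches from about 350 to 900 mm from the base axis. Payload 8.1 kg.
Tool frame: the origin (TCP) lies at the very end of the fingers, on their centre line; the grasp point (between the pads) lies 19 mm behind it; z points along the fingers, y is the line along which they close (so a half turn about z gives the same grasp; the last joint's range is limited). The gripper opens to 92 mm and grips with 3 to 60 N. Pads are 19 mm wide; open, the fingers measure 130 mm over their backs; the gripper's body (75 mm by 190 mm) begins 47 mm behind the grasp point.
Start: joints at [1.202, 0.434, 0.025, 1.573, -0.012, 1.134, -0.075], TCP at [164.151, -603.072, 226.742] pointing down, gripper open.
Joint ranges: [-2.62, 2.62], [-0.44, 2.09], [-1.27, 1.32], [0.08, 2.57], [-1.32, 4.46], [0.12, 2], [-2.74, 2.74]. Speed limits (rad/s): [2.22, 2.22, 3.01, 3.01, 3.14, 3.14, 3.14].

INTERFACE

Orientations are given as a unit quaternion [w, x, y, z].
In Python, from workcell import manip, camrig, hand_in gives the robot as it stands (manip), with the cameras (camrig) and the job as plain functions.
- The arm moves only by the shell command python3 shift.py 'ROWS' [OPENING] [FORCE]. ROWS is a JSON list of rows, 1 to 8 of them, each of 6 numbers: dx, dy, dz in mm, then a rotation vector rx, ry, rz in rad; each row shifts and turns the commanded pose from where the row before left it, along the tool's axes as they then stand; what a row does not reach is not made up. A row lasts 1/10 s, in which the tool goes at most 50 mm and 0.15 rad, less where a joint would pass 70% of its speed; a pose out of reach is approached as far as the arm can. OPENING is the finger opening in mm, set as the command begins (- or left out keeps the last). The fingers move at their own pace and stop on an object; FORCE is the grip in N (left out, the last holds). Time passes only in rows, so rows that do not move let the fingers close. It prints the time, the measured TCP pose, the force, the opening and the grip force at its end.
- manip.observe(): the state, without advancing time (a new reading comes with each control period).
- camrig.grab_frame(name): name is "scene" or "side" or "wrist"; returns the picture (480x640x3 uint8, red, green, blue); there is no depth.
- camrig.camera_info(name): a dict with "fx", "fy", "cx", "cy" (pixels), "dist_coeffs" ([k1, k2, p1, p2, k3] as OpenCV has them; the pictures are not rectified), "cam_to_world" (4x4, takes a point from camera to world coordinates); the wrist camera has in their place "T_tool_cam" (4x4, takes a point from camera to tool coordinates, whose origin is the TCP and whose axes are the flange's). Camera axes: x right, y up, looking along -z (the intrinsics and any distortion apply to the point x, -y, -z); pixel columns grow to the right and rows downward; lengths in mm; the calibration is good to about 2 mm. A picture is of the moment at which its call begins: read the wrist's pose just before it. camera_info takes no time and is no camera call.
- hand_in(): hands the job in; it is judged then, once.
The state is a dict: "time_s": time; "qpos": joint angles; "qd": joint speeds; "joint_torque": joint torques, N m; "tool_pos": TCP position; "ee_rot": TCP orientation; "wrist_force": force on the tool from outside, world axes, zero at the start; "moment": the same for the moment, N m; "gripper_width": finger opening in mm; "grip_force": force on a finger pad.
Only numpy, scipy, OpenCV 4.12 (cv2) and the standard library are available. Lean on these libraries where they do the work, as an engineer would, in place of code of your own. Each camera call takes 0.05 s, during which the arm holds its last target. There are 200 camera calls.

## Working session

There is one attempt and no reset: what is moved stays moved. The work goes in short steps, Python scripts to look and compute and a shell command to move; the robot and the scene stay as the last step left them, time stands still between calls to the robot, and variables do not carry over. Pictures are saved under pics/ and viewed, at most 10 in all, crops included, and the job is handed in when it is done.

```bash
ls; mkdir -p pics
python3 - <<'E'
from workcell import manip, camrig, hand_in
import cv2
s=manip.observe();print(s)
for n in("scene","side"):
    i=camrig.camera_info(n);print(n,i)
    cv2.imwrite(f"pics/{n}0.png",camrig.grab_frame(n)[:,:,::-1])
print(camrig.camera_info("wrist"))
E
```

```text
pics
shift.py
workcell.py
{'time_s': 0.0, 'qpos': array([ 1.20236634,  0.43521135,  0.02494321,  1.57413717, -0.01158493,
        1.1339853 , -0.0751002 ]), 'qd': array([-0.00057996, -0.00057065, -0.00040841, -0.00101343, -0.000629  ,
       -0.00119564,  0.00072684]), 'joint_torque': array([-2.76925181e-03, -6.67842793e+01,  9.83952396e-01, -3.14462113e+01,
       -6.04562648e-02,  4.30471008e-02,  1.76369977e-04]), 'tool_pos': array([ 164.00944748, -602.54733967,  225.93635598]), 'ee_rot': array([-7.78279539e-04,  9.91181938e-01,  1.32505582e-01, -1.77501575e-04]), 'wrist_force': array([ 0.27872755, -0.50411158, -0.27493209]), 'moment': array([ 0.0305338 ,  0.03078385, -0.00493382]), 'grip_force': 0.0, 'gripper_width': 91.4117975941389}
scene {'fx': 486.32779054512963, 'fy': 486.32779054512963, 'cx': 317.30172265006524, 'cy': 241.95733943413006, 'dist_coeffs': array([-0.11182091,  0.        ,  0.        ,  0.        ,  0.        ]), 'cam_to_world': array([[-6.15766184e-01,  6.05819430e-01, -5.03800382e-01,
         1.28658269e+02],
       [-7.87920968e-01, -4.70567500e-01,  3.97173
[... 602 characters left out ...]
2e-02,  8.19445315e-01,  5.73027395e-01,
         6.97231238e+02],
       [ 0.00000000e+00,  0.00000000e+00,  0.00000000e+00,
         1.00000000e+00]])}
{'fx': 346.8154808472636, 'fy': 346.8154808472636, 'cx': 323.9182904315643, 'cy': 243.54354535274055, 'dist_coeffs': array([-0.04051796,  0.        ,  0.        ,  0.        ,  0.        ]), 'T_tool_cam': array([[ 8.04606727e-04,  9.65116023e-01,  2.61821342e-01,
         7.11359073e+01],
       [ 9.99999656e-01, -8.29413605e-04, -1.57591810e-05,
        -1.71531112e-01],
       [ 2.01948745e-04,  2.61821265e-01, -9.65116358e-01,
        -1.57712949e+02],
       [ 0.00000000e+00,  0.00000000e+00,  0.00000000e+00,
         1.00000000e+00]])}
```

View pics/scene0.png

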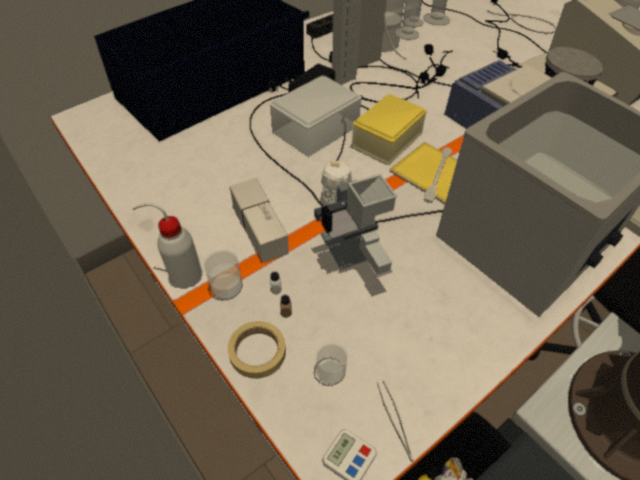

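View pics/side0.png

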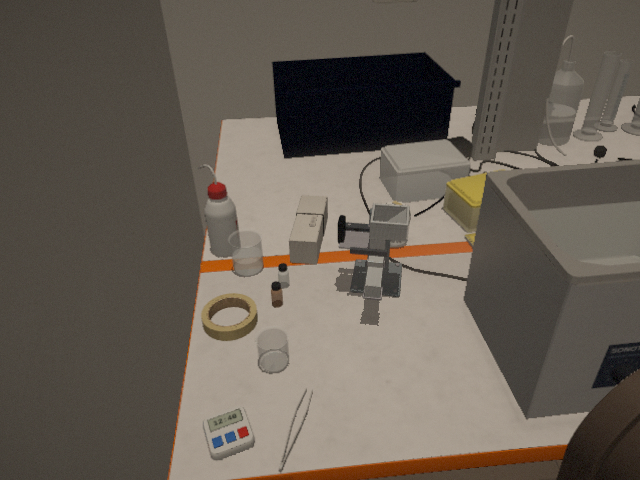

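The small beaker is at about scene (331,365) / side (273,350), and the feeder at scene (350,225) / side (377,250). I'll enlarge both for reading pixels.

Run:
```python
import cv2
a=cv2.imread("pics/scene0.png")[155:285,300:400]; b=cv2.imread("pics/side0.png")[190:320,325:425]
cv2.imwrite("pics/fe.png",cv2.resize(cv2.hconcat([a,b]),None,fx=4,fy=4,interpolation=cv2.INTER_CUBIC))
a=cv2.imread("pics/scene0.png")[330:400,290:370]; b=cv2.imread("pics/side0.png")[320:390,233:313]
cv2.imwrite("pics/be.png",cv2.resize(cv2.hconcat([a,b]),None,fx=5,fy=5,interpolation=cv2.INTER_CUBIC))
```

```text
(no output)
```

View pics/fe.png

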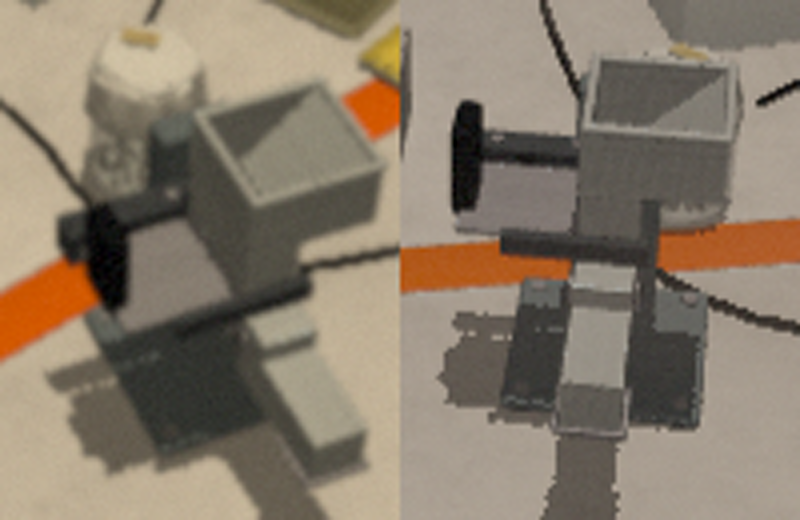

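View pics/be.png

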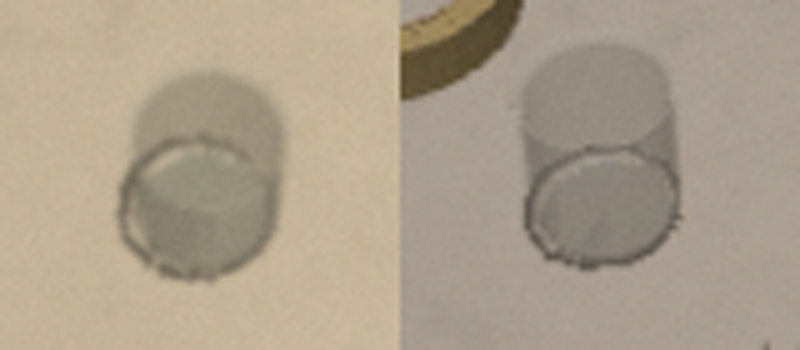

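```bash
cat > h.py <<'E'
from workcell import manip, camrig, hand_in
import numpy as np, cv2
from scipy.optimize import least_squares
from scipy.spatial.transform import Rotation as R
def cam(n):
    i=camrig.camera_info(n); K=np.array([[i['fx'],0,i['cx']],[0,i['fy'],i['cy']],[0,0,1]])
    if n=='wrist':
        s=manip.observe(); q=s['ee_rot']; T=np.eye(4); T[:3,:3]=R.from_quat(np.r_[q[1:],q[0]]).as_matrix(); T[:3,3]=s['tool_pos']
        T=T@i['T_tool_cam']
    else: T=i['cam_to_world']
    return K,i['dist_coeffs'],T
def proj(c,P):
    K,d,T=c; p=(np.atleast_2d(P)-T[:3,3])@T[:3,:3]; p=p*[1,-1,-1]
    return cv2.projectPoints(p.reshape(-1,1,3),np.zeros(3),np.zeros(3),K,d)[0].reshape(-1,2)
def ray(c,uv,z):
    K,d,T=c; u=cv2.undistortPoints(np.array(uv,float).reshape(-1,1,2),K,d).reshape(-1,2)
    r=np.c_[u[:,0],-u[:,1],-np.ones(len(u))]@T[:3,:3].T
    return T[:3,3]+r*((z-T[2,3])/r[:,2:])
def fw(p,P):
    c,s=np.cos(p[2]),np.sin(p[2]); P=np.atleast_2d(P).astype(float)
    return np.c_[p[0]+c*P[:,0]-s*P[:,1],p[1]+s*P[:,0]+c*P[:,1],P[:,2]]
E
python3 - <<'E'
from h import *
A=cam('scene');B=cam('side')
bs=lambda u,v:(290+u/5,330+v/5); bd=lambda u,v:(233+(u-400)/5,320+v/5)
for z in(0,61): 
  print(z,'low',ray(A,bs(198,208),z),ray(B,bd(603,207),z),'up',ray(A,bs(210,140),z),ray(B,bd(597,97),z))
fs=lambda u,v:(300+u/4,155+v/4); fd=lambda u,v:(325+(u-400)/4,190+v/4)
pts=[(B,(61,15,181),fd(582,130)),(B,(61,-54,181),fd(733,137)),(B,(126,-54,181),fd(740,58)),(B,(126,15,181),fd(592,54)),
(A,(61,15,181),fs(262,207)),(A,(61,-54,181),fs(383,165)),(A,(126,-54,181),fs(325,82)),(A,(126,15,181),fs(193,113)),
(B,(56,50,119),fd(500,232)),(B,(56,-20,119),fd(641,242)),(B,(66,50,9),fd(502,408)),(B,(66,-50,9),fd(703,428)),
(A,(66,50,9),fs(165,450)),(B,(-18,17,64),fd(556,432)),(B,(-18,-17,64),fd(626,437)),(A,(-18,17,64),fs(312,475)),(A,(-18,-17,64),fs(362,465)),
(B,(93,66,160),fd(467,103)),(A,(93,66,160),fs(105,208))]
def res(p): return np.concatenate([proj(c,fw(p,P))[0]-np.array(u) for c,P,u in pts])
f=least_squares(res,[600,50,0],loss='soft_l1');print(f.x);print(np.c_[res(f.x).reshape(-1,2)].round(1))
E
```

```text
0 low [[404.43229455 360.33206235   0.        ]] [[404.23781217 361.11171457   0.        ]] up [[422.27624457 340.43361451   0.        ]] [[455.93081434 362.18627832   0.        ]]
61 low [[383.3109325  379.21402235  61.        ]] [[350.05356274 358.01197809  61.        ]] up [[399.78822543 360.83958432  61.        ]] [[397.22400058 358.99252944  61.        ]]
[ 4.86281428e+02  1.74268751e+02 -2.66642403e-01]
[[-0.4 -1.7]
 [ 0.7 -0.5]
 [ 0.1  0.1]
 [ 0.3 -1.6]
 [-2.2 -1.2]
 [ 1.8 -1.1]
 [-0.5 -2.9]
 [-0.6 -1.1]
 [-0.1  0.5]
 [ 2.4  1.2]
 [-0.7 -2.3]
 [-0.5 -2.4]
 [-1.1  0.6]
 [-1.3  0.9]
 [ 0.1  1.6]
 [-1.7  4.6]
 [ 2.   1.4]
 [ 2.4  2.9]
 [ 3.   2.7]]
```

Run:
```python
from h import *
A=cam('scene');B=cam('side')
print(ray(A,[(540,308),(440,238)],0).round(), ray(B,[(527,415),(466,295)],0).round())
# top corners: scene (543,215),(468,135) side (570,272),(485,173)
for a,b in (((543,215),(570,272)),((468,135),(485,173))):
  f=least_squares(lambda P:np.r_[proj(A,P)[0]-a,proj(B,P)[0]-b],[450,-100,200]);print(f.x.round(),f.cost)
```

```text
[[249. -47.   0.]
 [497. -22.   0.]] [[254. -25.   0.]
 [530. -23.  -0.]]
[342. -82. 192.] 93.20256137251555
[486.   5. 298.] 0.3528078860098304
```

```bash
python3 shift.py '[[0,0,-40,0,0,0],[0,0,-40,0,0,0],[0,0,-40,0,0,0],[0,0,-40,0,0,0],[0,0,-40,0,0,0],[0,0,-40,0,0,0],[0,0,-20,0,0,0]]'
python3 shift.py '[[30,-30,0,0,0,0.1],[30,-30,0,0,0,0.1],[30,-30,0,0,0,0.1],[30,-30,0,0,0,0.1],[30,-30,0,0,0,0.13],[20,-40,0,0,0,0],[20,-40,0,0,0,0],[0,-40,0,0,0,0]]'
```

```text
time_s: 0.8
tool_pos: [164.2, -603.3, 490.2]
ee_rot: [0.002, 0.991, 0.132, 0.0]
wrist_force: [-0.8, -0.6, -0.1]
gripper_width: 91.8
grip_force: 0.0
time_s: 1.6
tool_pos: [374.9, -337.7, 485.5]
ee_rot: [-0.001, 0.991, -0.131, -0.001]
wrist_force: [0.7, 0.3, 0.2]
gripper_width: 91.8
grip_force: 0.0
```

```bash
python3 shift.py '[[4,-42,0,0,0,0],[4,-42,0,0,0,0],[4,-42,0,0,0,0],[4,-42,0,0,0,0],[4,-42,0,0,0,0],[4,-42,0,0,0,0],[4,-42,0,0,0,0],[4,-42,0,0,0,0]]'
python3 shift.py '[[4,-42,0,0,0,0],[4,-42,0,0,0,0],[4,-42,10,0,0,0],[0,-42,20,0,0,0],[0,-42,30,0,0,0],[0,0,30,0,0,0],[0,0,0,0,0,0],[0,0,0,0,0,0]]'
python3 - <<'E'
from h import *
s=manip.observe();print(s['tool_pos'],s['ee_rot'],s['qpos'])
p=[486.3,174.3,-.2666]; c=cam('wrist');print(proj(c,fw(p,[[0,0,65],[93,66,160],[93,0,181]])))
im=camrig.grab_frame('wrist')[:,:,::-1];cv2.imwrite('pics/w1.png',im)
E
```

```text
time_s: 2.4
tool_pos: [491.3, -22.2, 486.6]
ee_rot: [0.0, 0.991, -0.132, -0.0]
wrist_force: [-0.1, -0.7, -0.0]
gripper_width: 91.6
grip_force: 0.0
time_s: 3.2
tool_pos: [557.4, 173.6, 398.0]
ee_rot: [0.001, 0.991, -0.132, -0.0]
wrist_force: [0.9, 0.7, 0.2]
gripper_width: 91.8
grip_force: 0.0
[557.36454606 173.58033839 398.02892119] [ 5.12216165e-04  9.91212227e-01 -1.32279898e-01 -2.97079235e-04] [-0.06435862  0.32488913 -0.47067106  1.34936779  0.14606791  1.50242173
 -2.36000362]
[[336.22952831 247.72143492]
 [282.08006796 191.87942445]
 [340.98239818 194.27402452]]
```

View pics/w1.png

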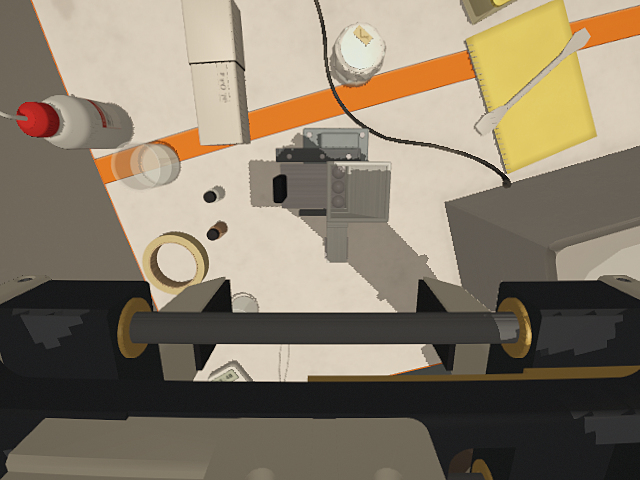

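The wrist view shows the feeder at about (330,190), with the spout at (338,243) and the tab at (280,188). The bystanders are at upper left. I'll enlarge the feeder.

Run:
```python
import cv2
a=cv2.imread("pics/w1.png")[122:270,244:396]
cv2.imwrite("pics/w1c.png",cv2.resize(a,None,fx=4,fy=4,interpolation=cv2.INTER_CUBIC))
```

```text
(no output)
```

View pics/w1c.png

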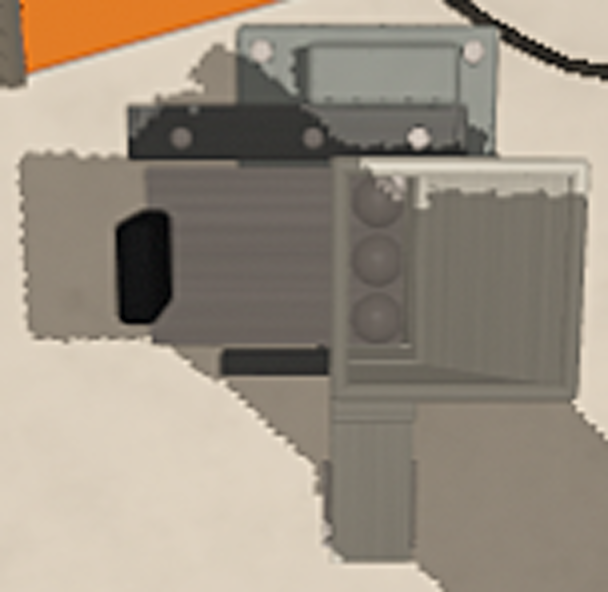

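Run:
```python
from h import *
A=cam('scene');B=cam('side');C=cam('wrist')
fs=lambda u,v:(300+u/4,155+v/4); fd=lambda u,v:(325+(u-400)/4,190+v/4); w=lambda u,v:(244+u/4-.4,122+v/4-.4)
ps=[(B,(61,15,181),fd(582,130)),(B,(61,-54,181),fd(733,137)),(B,(126,-54,181),fd(740,58)),(B,(126,15,181),fd(592,54)),
(A,(61,15,181),fs(262,207)),(A,(61,-54,181),fs(383,165)),(A,(126,-54,181),fs(325,82)),(A,(126,15,181),fs(193,113)),
(B,(56,50,119),fd(500,232)),(B,(66,50,9),fd(502,408)),(B,(66,-50,9),fd(703,428)),
(A,(66,50,9),fs(165,450)),(B,(-18,17,64),fd(556,432)),(B,(-18,-17,64),fd(626,437)),(A,(-18,-17,64),fs(362,465))]
pw=[(C,(140,77,122),w(130,105)),(C,(123,77,122),w(130,158)),(C,(140,-27,122),w(467,105)),(C,(63,50,119),w(222,350)),(C,(56,50,119),w(222,375)),
(C,(-18,17,95),w(333,560)),(C,(-18,-17,95),w(413,560)),(C,(170,50,9),w(237,25)),(C,(170,-50,9),w(497,27)),
(C,(61,15,181),w(330,400)),(C,(61,-54,181),w(577,400)),(C,(126,15,181),w(331,158)),(C,(126,-54,181),w(592,158))]
for pts in (pw,ps,pw+ps):
  def res(p): return np.concatenate([proj(c,fw(p,P))[0]-np.array(u) for c,P,u in pts])
  f=least_squares(res,[486,174,-.27],loss='soft_l1');print(f.x,f.cost)
  if pts is pw:print(res(f.x).reshape(-1,2).round(1).tolist())
p=f.x
tb=ray(C,[w(118,268),w(170,268)],160);print('tab',tb, 'nominal',fw(p,(93,66,160)))
c,s=np.cos(p[2]),np.sin(p[2]);d=tb[:,:2]-p[:2];print(np.c_[d@[c,s],d@[-s,c]])
```

```text
[ 4.89648094e+02  1.74842606e+02 -2.68852433e-01] 9.206936655926926
[[-0.9, -0.5], [-0.5, 0.6], [0.6, -0.2], [-0.6, 0.7], [-0.5, -0.1], [-2.7, 2.7], [1.5, 2.8], [-0.1, -0.4], [1.2, -0.5], [0.1, -0.5], [0.8, -0.2], [0.2, -0.4], [0.1, 0.0]]
[ 4.84542580e+02  1.74256320e+02 -2.64177747e-01] 15.503685288993122
[ 4.89031228e+02  1.74312109e+02 -2.66790247e-01] 33.94969868827745
tab [[600.59763847 222.65778989 160.        ]
 [596.68897372 208.35582639 160.        ]] nominal [[596.14109606 213.45896173 160.        ]]
[[94.87373138 76.04830038]
 [94.87386814 61.22184362]]
```

```bash
R='[[0,0,0,0,0,-0.15],[0,0,0,0,0,-0.15],[0,0,0,0,0,-0.15],[0,0,0,0,0,-0.15],[0,0,0,0,0,-0.15],[0,0,0,0,0,-0.15],[0,0,0,0,0,-0.15]]'
python3 shift.py '[[0,0,0,0,0,-0.15],[0,0,0,0,0,-0.15],[0,0,0,0,0,-0.15],[0,0,0,0,0,-0.15],[0,0,0,0,0,-0.15],[0,0,0,0,0,-0.15],[0,0,0,0,0,-0.15],[0,0,0,0,0,-0.15]]' >/dev/null
python3 shift.py '[[0,0,0,0,0,-0.15],[0,0,0,0,0,-0.15],[0,0,0,0,0,-0.15],[0,0,0,0,0,-0.15],[0,0,0,0,0,-0.15],[0,0,0,0,0,-0.15],[0,0,0,0,0,-0.15],[0,0,0,0,0,-0.15]]' >/dev/null
python3 shift.py '[[0,0,0,0,0,-0.15],[0,0,0,0,0,-0.15],[0,0,0,0,0,-0.15],[0,0,0,0,0,-0.15],[0,0,0,0,0,-0.14],[0,0,0,0,0,0],[0,0,0,0,0,0]]'
cat >> h.py <<'E'
def delta(t):
    s=manip.observe(); q=s['ee_rot']; M=R.from_quat(np.r_[q[1:],q[0]]).as_matrix()
    print('tcp',s['tool_pos'].round(1),'xaz',np.arctan2(M[1,0],M[0,0]).round(4),'zax',M[:,2].round(3),'d',(M.T@(np.array(t)-s['tool_pos'])).round(1),'q',s['qpos'].round(2))
E
python3 -c "
from h import *
delta([402,360,150])"
```

```text
time_s: 5.55
tool_pos: [557.9, 173.9, 398.9]
ee_rot: [0.001, 0.136, 0.991, 0.0]
wrist_force: [0.4, -0.2, -0.1]
gripper_width: 91.5
grip_force: 0.0
tcp [557.9 173.9 398.9] xaz 2.8696 zax [ 0.002  0.    -1.   ] d [200.5 137.2 248.7] q [ 0.3   0.48 -1.12  1.32  0.43  1.59  0.54]
```

```bash
python3 shift.py '[[35,25,10,0,0,0],[35,25,20,0,0,0],[35,25,30,0,0,0],[35,25,40,0,0,0],[35,25,40,0,0,0],[25,12,40,0,0,0],[0,0,35,0,0,0],[0,0,30,0,0,0]]'
python3 shift.py '[[0,0,0,0,0,0],[0,0,0,0,0,0]]' >/dev/null
python3 - <<'E'
from h import *
delta([402,360,40])
print(ray(cam('scene'),[(256,345)],20),ray(cam('side'),[(230,315)],20))
c=cam('wrist');print(proj(c,[[402,360,61],[402,360,0]]))
cv2.imwrite('pics/w2.png',camrig.grab_frame('wrist')[:,:,::-1])
E
```

```text
time_s: 6.35
tool_pos: [409.2, 348.1, 165.0]
ee_rot: [0.0, 0.134, 0.991, -0.0]
wrist_force: [1.0, 0.2, 0.5]
gripper_width: 91.9
grip_force: 0.0
tcp [410.1 348.  167. ] xaz 2.8732 zax [ 0.  0. -1.] d [ 11.1   9.4 127. ] q [-0.08  0.57 -1.04  1.8   0.55  1.09 -0.02]
[[517.31310352 437.93553019  20.        ]] [[507.72233399 438.23353976  20.        ]]
[[335.11570408 227.59662783]
 [333.08297026 213.60216453]]
```

View pics/w2.png

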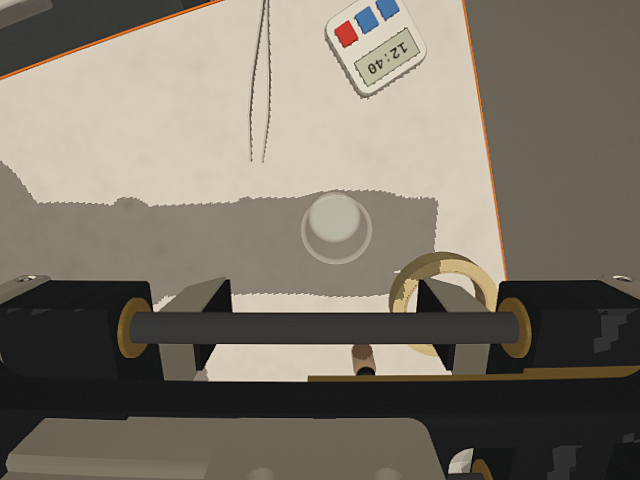

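The rim is centred at (336,228), within about 1 mm of the prediction. Now the descent and grip.

```bash
python3 shift.py '[[14,10,20,0,0,0],[0,0,30,0,0,0],[0,0,30,0,0,0],[0,0,20,0,0,0],[0,0,15,0,0,0],[0,0,10,0,0,0],[0,0,0,0,0,0],[0,0,0,0,0,0]]'
python3 -c "
from h import *
delta([402.5,361,38])"
```

```text
time_s: 7.4
tool_pos: [399.2, 361.7, 41.9]
ee_rot: [0.0, 0.133, 0.991, 0.001]
wrist_force: [0.4, 0.9, -0.2]
gripper_width: 92.0
grip_force: 0.0
tcp [399.2 361.7  41.9] xaz 2.8753 zax [ 0.001  0.001 -1.   ] d [-3.3  0.1  3.9] q [-0.21  0.71 -0.91  1.92  0.73  0.88 -0.2 ]
```

```bash
python3 shift.py '[[0,0,4,0,0,0],[0,0,0,0,0,0],[0,0,0,0,0,0],[0,0,0,0,0,0],[0,0,0,0,0,0],[0,0,0,0,0,0],[0,0,0,0,0,0],[0,0,0,0,0,0]]' 40 8
python3 shift.py '[[0,0,0,0,0,0],[0,0,0,0,0,0],[0,0,0,0,0,0],[0,0,0,0,0,0],[0,0,0,0,0,0],[0,0,0,0,0,0]]'
python3 -c "
from h import *
p=[489.5,174.8,-.268]
delta(fw(p,(-79,0,38))[0])"
```

```text
time_s: 8.2
tool_pos: [398.8, 361.1, 37.0]
ee_rot: [0.0, 0.133, 0.991, -0.0]
wrist_force: [0.1, -0.7, 1.3]
gripper_width: 54.9
grip_force: 8.0
time_s: 8.8
tool_pos: [398.8, 361.2, 37.0]
ee_rot: [0.0, 0.133, 0.991, -0.0]
wrist_force: [0.8, -1.0, 3.7]
gripper_width: 54.8
grip_force: 8.0
tcp [398.8 361.2  37. ] xaz 2.8758 zax [ 0. -0. -1.] d [ -57.4 -155.8   -1. ] q [-0.22  0.72 -0.9   1.93  0.74  0.87 -0.2 ]
```

```bash
python3 shift.py '[[0,0,-8,0,0,0],[0,0,-8,0,0,0],[0,-15,-4,0,0,0],[-10,-25,0,0,0,0],[-10,-25,0,0,0,0],[-10,-25,0,0,0,0],[-10,-25,0,0,0,0],[-10,-20,0,0,0,0]]'
python3 shift.py '[[-7,-15,0,0,0,0],[0,-6,0,0,0,0],[0,0,0,0,0,0],[0,0,0,0,0,0]]'
python3 - <<'E'
from h import *
p=[489.5,174.8,-.268]
delta(fw(p,(-79,0,38))[0])
cv2.imwrite('pics/w3.png',camrig.grab_frame('wrist')[:,:,::-1])
b=camrig.grab_frame('side')[:,:,::-1];a=camrig.grab_frame('scene')[:,:,::-1]
cv2.imwrite('pics/s3.png',cv2.hconcat([cv2.resize(a[130:310,270:420],None,fx=2.6,fy=2.6),cv2.resize(b[180:360,300:450],None,fx=2.6,fy=2.6)]))
E
```

```text
time_s: 9.6
tool_pos: [411.0, 214.9, 57.0]
ee_rot: [0.0, 0.133, 0.991, -0.001]
wrist_force: [0.2, 0.4, -1.3]
gripper_width: 55.1
grip_force: 8.0
time_s: 10.0
tool_pos: [412.6, 196.3, 57.3]
ee_rot: [0.0, 0.132, 0.991, 0.0]
wrist_force: [0.0, -0.6, -0.8]
gripper_width: 54.9
grip_force: 8.0
tcp [412.6 196.3  57.3] xaz 2.8761 zax [ 0.     0.001 -1.   ] d [-0.8 -0.3 19.3] q [ 0.16  0.6  -0.97  2.1   0.71  0.81  0.05]
```

View pics/s3.png

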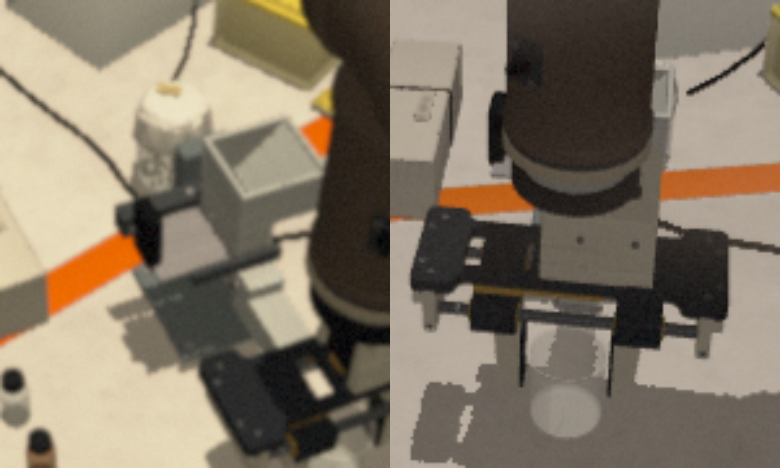

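```bash
python3 shift.py '[[0,0,10,0,0,0],[0,0,7,0,0,0],[0,0,2,0,0,0],[0,0,0,0,0,0],[0,0,0,0,0,0]]'
python3 shift.py '[[-10,0,0,0,0,0],[-10,0,0,0,0,0],[-10,0,0,0,0,0],[-8,0,0,0,0,0],[-6,0,0,0,0,0],[0,0,0,0,0,0],[0,0,0,0,0,0]]'
python3 -c "
from h import *
p=[489.5,174.8,-.268]
delta(fw(p,(-3.6,0,37.5))[0])"
```

```text
time_s: 10.65
tool_pos: [412.7, 195.8, 37.9]
ee_rot: [-0.0, 0.132, 0.991, 0.0]
wrist_force: [-0.1, 0.5, -1.1]
gripper_width: 54.9
grip_force: 8.0
time_s: 11.35
tool_pos: [455.1, 184.1, 37.9]
ee_rot: [-0.0, 0.133, 0.991, 0.0]
wrist_force: [0.2, -0.5, -0.5]
gripper_width: 54.8
grip_force: 8.0
tcp [455.1 184.1  37.9] xaz 2.8756 zax [-0.  0. -1.] d [-32.1   0.1   0.4] q [ 0.17  0.67 -0.93  2.04  0.75  0.82  0.1 ]
```

```bash
python3 shift.py '[[-8,0,0,0,0,0],[-6,0,0,0,0,0],[-4,0,0,0,0,0],[0,0,0,0,0,0]]'
python3 shift.py '[[-5,0,0,0,0,0],[-4,0,0,0,0,0],[-3,0,0,0,0,0],[-2,0,0,0,0,0],[0,0,0,0,0,0],[0,0,0,0,0,0]]'
python3 - <<'E'
from h import *
p=[489.5,174.8,-.268]
delta(fw(p,(-3.6,0,37.5))[0])
w=camrig.grab_frame('wrist')[:,:,::-1]; b=camrig.grab_frame('side')[:,:,::-1]
cv2.imwrite('pics/w4.png',cv2.hconcat([w[100:400,170:470],cv2.resize(b[200:350,310:460],None,fx=2,fy=2)]))
E
```

```text
time_s: 11.75
tool_pos: [473.3, 179.1, 37.9]
ee_rot: [0.0, 0.133, 0.991, 0.0]
wrist_force: [-0.9, 0.0, -1.9]
gripper_width: 54.9
grip_force: 8.0
time_s: 12.35
tool_pos: [486.0, 175.7, 37.9]
ee_rot: [-0.0, 0.133, 0.991, -0.0]
wrist_force: [0.2, -0.3, -0.7]
gripper_width: 55.0
grip_force: 8.0
tcp [486.  175.7  37.9] xaz 2.8758 zax [-0. -0. -1.] d [0.  0.1 0.4] q [ 0.2   0.7  -0.92  1.98  0.75  0.85  0.16]
```

View pics/w4.png

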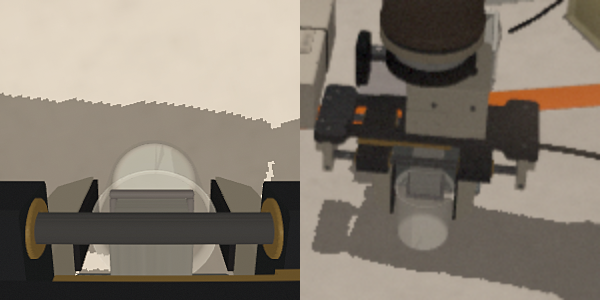

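Run:
```python
from h import *
p=[489.5,174.8,-.268];C=cam('wrist')
print(proj(C,fw(p,[(-28,0,61),(-24,0,0),(-18,17,64),(-18,17,72),(-18,-17,64),(0,28,61),(0,-28,61)])).round(1))
```

```text
[[322.6 264.4]
 [323.  237.4]
 [364.2 290.1]
 [366.5 298.2]
 [281.  289.8]
 [387.4 326.1]
 [257.6 325.7]]
```

```bash
python3 shift.py '[[1,-0.5,0,0,0,0],[1,-0.5,0,0,0,0],[0,0,0.8,0,0,0],[0,0,0,0,0,0],[0,0,0,0,0,0]]'
python3 shift.py '[[0,0,0,0,0,0],[0,0,0,0,0,0],[0,0,0,0,0,0],[0,0,0,0,0,0],[0,0,0,0,0,0]]' 76
python3 shift.py '[[3,0,0,0,0,0],[5,0,0,0,0,0],[10,0,0,0,0,0],[20,0,0,0,0,0],[30,0,0,0,0,0],[30,0,0,0,0,0],[0,0,0,0,0,0],[0,0,0,0,0,0]]'
python3 - <<'E'
from h import *
p=[489.5,174.8,-.268];C=cam('wrist')
delta(fw(p,(-3.6,0,37.5))[0])
print(proj(C,fw(p,[(-28,0,61),(-24,0,0),(-18,17,64),(-18,-17,64),(0,28,61),(0,-28,61)])).round(1))
w=camrig.grab_frame('wrist')[:,:,::-1]; b=camrig.grab_frame('side')[:,:,::-1]
cv2.imwrite('pics/w5.png',cv2.hconcat([w[240:440,220:420],cv2.resize(b[220:320,320:420],None,fx=2,fy=2)]).repeat(2,0).repeat(2,1))
E
```

```text
time_s: 12.95
tool_pos: [483.9, 175.2, 37.1]
ee_rot: [-0.0, 0.133, 0.991, -0.0]
wrist_force: [0.2, -0.8, -0.5]
gripper_width: 54.9
grip_force: 8.0
time_s: 13.45
tool_pos: [483.9, 175.2, 37.2]
ee_rot: [0.0, 0.133, 0.991, -0.0]
wrist_force: [-0.4, 0.4, 0.1]
gripper_width: 76.0
grip_force: 0.0
time_s: 14.25
tool_pos: [388.7, 201.1, 37.3]
ee_rot: [0.0, 0.132, 0.991, -0.0]
wrist_force: [1.0, -1.1, -0.1]
gripper_width: 75.8
grip_force: 0.0
tcp [388.7 201.1  37.3] xaz 2.8777 zax [ 0.    -0.001 -1.   ] d [-1.006e+02  9.000e-01 -1.000e-01] q [ 0.11  0.61 -0.94  2.16  0.75  0.75 -0.04]
[[324.5 458.8]
 [324.4 385.2]
 [359.  479.6]
 [289.9 479.3]
 [378.4 500.5]
 [270.1 500.1]]
```

View pics/w5.png

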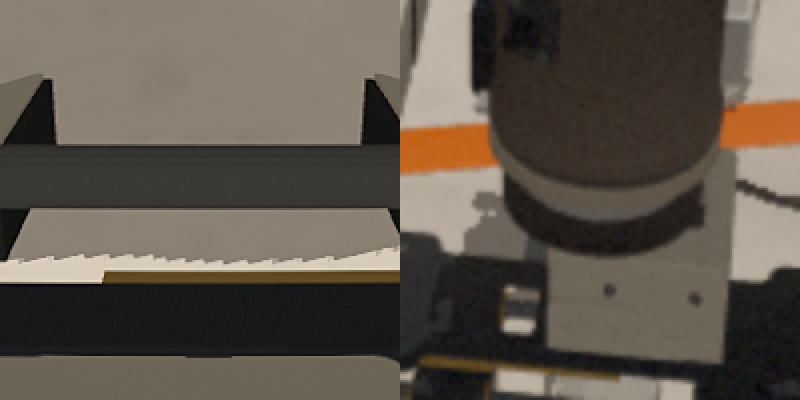

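The last view mostly shows the gripper and no contact, and the beaker was released cleanly (0 N grip, no force on retreat). Next I rise and go above the tab.

```bash
python3 shift.py '[[0,0,-30,0,0,0],[0,0,-40,0,0,0],[0,0,-40,0,0,0],[0,0,-40,0,0,0],[0,0,-40,0,0,0],[0,0,-40,0,0,0],[0,0,-30,0,0,0],[0,0,0,0,0,0]]' 44
python3 shift.py '[[-25,10,0,0,0,0],[-35,15,0,0,0,0],[-35,15,0,0,0,0],[-35,15,0,0,0,0],[-35,15,0,0,0,0],[-30,0,0,0,0,0],[0,0,0,0,0,0],[0,0,0,0,0,0]]'
python3 - <<'E'
from h import *
p=[489.5,174.8,-.268]
delta(fw(p,(93,69.5,132))[0])
# beaker rim check: scene/side crops saved; frame-difference of side vs. start near beaker
C=cam('wrist');w=camrig.grab_frame('wrist')
cv2.imwrite('pics/w6.png',w[:,:,::-1])
print(proj(C,fw(p,[(93,70,160),(-28,0,61)])).round(0))
E
```

```text
time_s: 15.15
tool_pos: [391.5, 202.2, 300.9]
ee_rot: [0.003, 0.133, 0.991, 0.002]
wrist_force: [0.5, -1.4, -0.8]
gripper_width: 44.0
grip_force: 0.0
time_s: 15.95
tool_pos: [596.1, 216.8, 295.5]
ee_rot: [-0.001, 0.133, 0.991, -0.0]
wrist_force: [-0.8, -0.1, -1.0]
gripper_width: 43.9
grip_force: 0.0
tcp [596.1 216.8 295.5] xaz 2.8744 zax [-0.002 -0.    -1.   ] d [ -1.7   0.9 163.5] q [ 0.17  0.6  -1.02  1.38  0.51  1.44  0.46]
[[325. 234.]
 [259. 102.]]
```

Run:
```python
import cv2,numpy as np
from h import *
g=cv2.imread('pics/w6.png',0)
m=(g<28).astype('uint8');n,l,st,ce=cv2.connectedComponentsWithStats(m)
for i in range(1,n):
  if st[i,4]>80: print(st[i],ce[i].round(1))
for v in(225,234,243): print(v,g[v,295:356:2])
C=cam('wrist');p=[489.5,174.8,-.268]
print(proj(C,fw(p,[(78,64,160),(78,76,160),(108,76,160),(108,64,160),(78,64,120),(78,76,120)])).round(0))
```

```text
[319 208  13  41 498] [325.  228.4]
[ 63 213  41  16  82] [ 77.5 219.5]
[263 280  18  32 328] [272.7 299. ]
[370 280  16  32 316] [375.2 299.1]
[  91  282  151   93 3342] [181.6 306.9]
[ 407  282  149   93 2856] [462.2 307.1]
[    0   341   640    79 18322] [314.4 395.6]
[259 345  13  26 139] [264.6 355.2]
[378 345  12  26 137] [383.6 355.2]
[  0 416  45  62 100] [ 16.5 447.7]
[ 604  441   36   39 1121] [624.3 461.9]
[523 443  59  30 118] [543.1 449.6]
225 [104 104 103 104 104 103 104 103 103 103 104 111  21  20  20  23  24  21
  10 146 138 137 136 137 136 137 136 137 138 137 137]
234 [107 107 107 108 108 107 108 107 108 107 107 113  22  18  22  22  19  19
   8 146 138 139 138 138 137 136 136 135 137 136 138]
243 [101 100  99 100 100 100 100 100  99 100 100 106  24  19  19  20  23  18
  18 147 140 140 139 137 137 135 135 137 138 136 136]
[[317. 218.]
 [331. 218.]
 [331. 252.]
 [317. 252.]
 [318. 210.]
 [331. 210.]]
```

```bash
python3 shift.py '[[-1,2,25,0,0,0],[0,0,35,0,0,0],[0,0,35,0,0,0],[0,0,30,0,0,0],[0,0,20,0,0,0],[0,0,15,0,0,0],[0,0,0,0,0,0],[0,0,0,0,0,0]]'
python3 -c "
from h import *
p=[489.5,174.8,-.268]
delta(fw(p,(93,71,132))[0])"
```

```text
time_s: 16.8
tool_pos: [597.4, 219.3, 138.0]
ee_rot: [0.0, 0.132, 0.991, 0.0]
wrist_force: [-0.2, -0.3, -0.5]
gripper_width: 44.2
grip_force: 0.0
tcp [597.4 219.3 138. ] xaz 2.8761 zax [ 0.001  0.    -1.   ] d [-0.8 -0.5  6. ] q [ 0.14  0.73 -0.95  1.59  0.63  1.16  0.35]
```

```bash
python3 shift.py '[[0,0,4,0,0,0],[0,0,0,0,0,0],[0,0,0,0,0,0],[0,0,0,0,0,0],[0,0,0,0,0,0],[0,0,0,0,0,0],[0,0,0,0,0,0]]' 6 20
python3 shift.py '[[0,0,0,0,0,0],[0,0,0,0,0,0],[0,0,0,0,0,0]]'
python3 -c "
from h import *
p=[489.5,174.8,-.268]
delta(fw(p,(93,71,132))[0])"
```

```text
time_s: 17.5
tool_pos: [597.5, 218.7, 133.4]
ee_rot: [0.0, 0.133, 0.991, -0.0]
wrist_force: [-0.8, -3.3, 3.9]
gripper_width: 11.7
grip_force: 20.0
time_s: 17.8
tool_pos: [597.5, 218.8, 133.4]
ee_rot: [0.0, 0.133, 0.991, -0.0]
wrist_force: [-1.0, -3.3, 5.5]
gripper_width: 11.6
grip_force: 20.0
tcp [597.5 218.8 133.4] xaz 2.8756 zax [ 0. -0. -1.] d [-0.5 -0.1  1.4] q [ 0.14  0.73 -0.95  1.6   0.64  1.15  0.35]
```

```bash
python3 shift.py '[[0,3,0,0,0,0],[0,4,0,0,0,0],[0,4,0,0,0,0],[0,4,0,0,0,0],[0,3,0,0,0,0],[0,2,0,0,0,0],[0,0,0,0,0,0],[0,0,0,0,0,0]]'
python3 shift.py '[[0,1,0,0,0,0],[0,1,0,0,0,0],[0,0,0,0,0,0]]'
python3 -c "
from h import *
p=[489.5,174.8,-.268]
delta(fw(p,(93,71,132))[0])"
```

```text
time_s: 18.6
tool_pos: [602.9, 238.7, 133.4]
ee_rot: [0.0, 0.132, 0.991, 0.0]
wrist_force: [0.4, 0.1, 4.2]
gripper_width: 11.8
grip_force: 20.0
time_s: 18.9
tool_pos: [603.3, 240.1, 133.4]
ee_rot: [0.0, 0.133, 0.991, -0.0]
wrist_force: [-0.7, -2.3, 6.1]
gripper_width: 11.8
grip_force: 20.0
tcp [603.3 240.1 133.4] xaz 2.8755 zax [ 0. -0. -1.] d [ -0.5 -22.1   1.4] q [ 0.1   0.75 -0.94  1.56  0.64  1.17  0.33]
```

```bash
for i in 1; do python3 shift.py '[[0,1,0,0,0,0],[0,1,0,0,0,0],[0,0,0,0,0,0]]'|grep -E "pos|force"; python3 shift.py '[[0,1,0,0,0,0],[0,1,0,0,0,0],[0,0,0,0,0,0]]'|grep -E "pos|force"; done
```

```text
tool_pos: [603.9, 242.0, 133.4]
wrist_force: [-1.5, -3.0, 7.4]
grip_force: 20.0
tool_pos: [604.4, 243.9, 133.4]
wrist_force: [-0.7, -2.4, 5.2]
grip_force: 20.0
```

```bash
python3 shift.py '[[0,1,0,0,0,0],[0,1,0,0,0,0],[0,0,0,0,0,0]]'|grep -E "pos|force"
```

```text
tool_pos: [604.9, 245.8, 133.4]
wrist_force: [-0.5, -2.0, 5.7]
grip_force: 20.0
```

```bash
python3 shift.py '[[0,1,0,0,0,0],[0,1,0,0,0,0],[0,0,0,0,0,0]]'|grep -E "pos|force:"; python3 shift.py '[[0,1,0,0,0,0],[0,0,0,0,0,0]]'|grep -E "pos|force:"
```

```text
tool_pos: [605.4, 247.8, 133.4]
wrist_force: [-1.2, -2.4, 6.6]
grip_force: 20.0
tool_pos: [605.7, 248.7, 133.4]
wrist_force: [-0.6, -2.9, 5.7]
grip_force: 20.0
```

```bash
python3 shift.py '[[0,1,0,0,0,0],[0,1,0,0,0,0],[0,0,0,0,0,0]]'|grep -E "pos|force:"; python3 shift.py '[[0,1,0,0,0,0],[0,0,0,0,0,0]]'|grep -E "pos|force:"
```

```text
tool_pos: [606.2, 250.7, 133.4]
wrist_force: [-0.9, -2.5, 5.6]
grip_force: 20.0
tool_pos: [606.5, 251.6, 133.4]
wrist_force: [-0.7, -1.9, 7.1]
grip_force: 20.0
```

```bash
python3 shift.py '[[0,1,0,0,0,0],[0,1,0,0,0,0],[0,0,0,0,0,0]]'|grep -E "pos|force:"; python3 shift.py '[[0,1,0,0,0,0],[0,0,0,0,0,0]]'|grep -E "pos|force:"
```

```text
tool_pos: [607.0, 253.5, 133.4]
wrist_force: [-0.4, -2.4, 6.1]
grip_force: 20.0
tool_pos: [607.3, 254.5, 133.4]
wrist_force: [-0.5, -1.9, 5.7]
grip_force: 20.0
```

```bash
python3 shift.py '[[0,1,0,0,0,0],[0,1,0,0,0,0],[0,0,0,0,0,0]]'|grep -E "pos|force:"; python3 shift.py '[[0,1,0,0,0,0],[0,0,0,0,0,0]]'|grep -E "pos|force:"
```

```text
tool_pos: [607.8, 256.4, 133.4]
wrist_force: [-0.3, -1.9, 6.0]
grip_force: 20.0
tool_pos: [608.1, 257.4, 133.4]
wrist_force: [-0.7, -2.5, 5.4]
grip_force: 20.0
```

```bash
python3 shift.py '[[0,1,0,0,0,0],[0,1,0,0,0,0],[0,0,0,0,0,0]]'|grep -E "pos|force:"; python3 shift.py '[[0,1,0,0,0,0],[0,0,0,0,0,0]]'|grep -E "pos|force:"
```

```text
tool_pos: [608.5, 258.9, 133.4]
wrist_force: [-1.5, -4.4, 7.4]
grip_force: 20.0
tool_pos: [608.6, 259.4, 133.4]
wrist_force: [-2.1, -5.4, 9.1]
grip_force: 20.0
```

```bash
python3 shift.py '[[0,1,0,0,0,0],[0,0,0,0,0,0]]'|grep -E "pos|force:|width"; python3 shift.py '[[0,0.5,0,0,0,0],[0,0,0,0,0,0],[0,0,0,0,0,0]]'|grep -E "pos|force:|width"
```

```text
tool_pos: [608.8, 260.0, 133.3]
wrist_force: [-3.8, -7.1, 10.0]
gripper_width: 12.2
grip_force: 20.0
tool_pos: [608.8, 260.1, 133.3]
wrist_force: [-4.3, -7.8, 10.5]
gripper_width: 11.9
grip_force: 20.0
```

The stop is felt: about 9 N along the draw, up from 3 N. Release and rise.

```bash
python3 shift.py '[[0,0,0,0,0,0],[0,0,0,0,0,0],[0,0,0,0,0,0],[0,0,0,0,0,0],[0,0,0,0,0,0]]' 44
python3 shift.py '[[0,0,-10,0,0,0],[0,0,-30,0,0,0],[0,0,-40,0,0,0],[0,0,-40,0,0,0],[0,0,-40,0,0,0],[0,0,0,0,0,0],[0,0,0,0,0,0]]'
python3 shift.py '[[20,0,-20,0,0,0],[30,0,-40,0,0,0],[30,0,-40,0,0,0],[30,0,-20,0,0,0],[30,0,0,0,0,0],[30,0,0,0,0,0],[0,0,0,0,0,0],[0,0,0,0,0,0]]'
python3 - <<'E'
from h import *
p=[489.5,174.8,-.268]
C=cam('wrist');w=camrig.grab_frame('wrist')[:,:,::-1];cv2.imwrite('pics/w7.png',w)
A=cam('scene');a=camrig.grab_frame('scene')[:,:,::-1];b=camrig.grab_frame('side')[:,:,::-1];cv2.imwrite('pics/a7.png',a);cv2.imwrite('pics/b7.png',b);B=cam('side')
P=fw(p,[(93,66+49,160),(0,0,0),(-28,0,61),(93,0,115),(0,28,61),(0,-28,61)])
for c in(C,A,B):print(proj(c,P).round(0).tolist())
# bystander change: diff to start
for n,i in(('scene',a),('side',b)):
  d=cv2.absdiff(i,cv2.imread(f'pics/{n}0.png')).max(2)>40
  k,l,st,ce=cv2.connectedComponentsWithStats(cv2.morphologyEx(d.astype('uint8'),cv2.MORPH_OPEN,np.ones((2,2))))
  print(n,[st[j].tolist() for j in range(1,k) if st[j,4]>25])
E
```

```text
time_s: 23.3
tool_pos: [609.0, 262.1, 133.0]
ee_rot: [-0.0, 0.132, 0.991, 0.0]
wrist_force: [-0.3, -0.3, 0.1]
gripper_width: 43.1
grip_force: 0.0
time_s: 24.0
tool_pos: [609.3, 262.5, 294.9]
ee_rot: [0.001, 0.132, 0.991, 0.001]
wrist_force: [-0.8, -0.1, -1.1]
gripper_width: 43.9
grip_force: 0.0
time_s: 24.8
tool_pos: [444.9, 306.1, 412.6]
ee_rot: [0.0, 0.132, 0.991, -0.001]
wrist_force: [-0.5, -0.3, -0.5]
gripper_width: 44.0
grip_force: 0.0
[[323.0, 337.0], [256.0, 239.0], [248.0, 231.0], [244.0, 321.0], [267.0, 249.0], [230.0, 249.0]]
[[303.0, 216.0], [375.0, 287.0], [385.0, 279.0], [359.0, 216.0], [365.0, 273.0], [392.0, 264.0]]
[[318.0, 216.0], [371.0, 318.0], [371.0, 304.0], [378.0, 240.0], [357.0, 292.0], [388.0, 295.0]]
scene [[320, 0, 92, 25, 957], [326, 17, 7, 11, 43], [261, 26, 192, 154, 13009], [372, 62, 13, 5, 45], [333, 72, 4, 9, 28], [323, 207, 7, 7, 38], [340, 211, 17, 21, 158], [301, 213, 33, 29, 703], [335, 245, 17, 21, 167], [300, 256, 27, 25, 414], [378, 278, 13, 8, 56], [367, 280, 13, 16, 133], [271, 293, 297, 77, 11858], [618, 318, 22, 40, 617], [561, 336, 50, 45, 849], [314, 355, 35, 33, 880], [587, 420, 16, 16, 121], [513, 426, 6, 9, 29]]
side [[206, 35, 162, 51, 3499], [348, 64, 14, 29, 306], [326, 72, 6, 17, 52], [307, 88, 17, 45, 603], [263, 93, 16, 38, 251], [316, 214, 8, 28, 194], [338, 216, 9, 28, 196], [359, 231, 12, 18, 125], [327, 235, 11, 6, 42], [322, 246, 16, 3, 36], [315, 273, 26, 19, 360], [357, 273, 10, 19, 125], [240, 306, 17, 23, 142], [239, 306, 369, 154, 14807], [357, 310, 7, 11, 28], [367, 310, 6, 14, 47], [263, 361, 27, 14, 122], [621, 377, 12, 10, 74], [635, 376, 5, 9, 29]]
```

Run:
```python
import cv2,numpy as np
np.set_printoptions(linewidth=250)
for f,r in(('b7','b'),('a7','a')):
  y0,y1,x0,x1=(290,330,350,394) if r=='b' else (262,302,352,400)
  print(f);print(cv2.imread(f'pics/{f}.png',0)[y0:y1,x0:x1])
```

```text
b7
[[ 81  82  62 ...  59  57  65]
 [ 78  67  62 ...  59  58  60]
 [ 92  83  72 ...  54  55  58]
 ...
 [167 165 167 ... 167 167 164]
 [163 166 165 ... 165 165 167]
 [101 162 102 ... 166 163 167]]
a7
[[ 64  61  60 ... 207 208 209]
 [ 74  61  64 ... 207 207 205]
 [ 76  76  79 ... 206 207 208]
 ...
 [208 207 209 ... 208 208 208]
 [208 206 211 ... 210 209 208]
 [206 208 209 ... 208 205 207]]
```

```bash
python3 shift.py '[[-35,-16,0,0,0,0],[-35,-16,0,0,0,0],[-35,-16,0,0,0,0],[-35,-16,0,0,0,0],[-35,-17,0,0,0,0],[-35,-17,0,0,0,0],[-32,-17,0,0,0,0],[0,0,0,0,0,0]]' | grep pos
python3 shift.py '[[0,0,0,0,0,0],[0,0,0,0,0,0]]' | grep force
python3 - <<'E'
from h import *
import sys
np.set_printoptions(linewidth=260,threshold=sys.maxsize)
p=[489.5,174.8,-.268];C=cam('wrist');w=camrig.grab_frame('wrist')[:,:,::-1];cv2.imwrite('pics/w8.png',w)
q=proj(C,fw(p,[(93,0,120),(123,0,120),(63,0,120),(0,0,65)]));print(q)
u,v=q[0].astype(int);g=cv2.cvtColor(w,cv2.COLOR_BGR2GRAY);print(g[v-30:v+31:2,u-20:u+21:2])
g1=cv2.imread('pics/w1.png',0);print('w1');print(g1[160:216:2,325:365:2])
print('side');print(cv2.imread('pics/b7.png',0)[294:328,352:392])
E
```

```text
tool_pos: [652.8, 125.6, 410.1]
wrist_force: [0.2, 0.3, 1.3]
grip_force: 0.0
[[322.48367297 148.92594019]
 [322.41806781 173.14156999]
 [322.55208026 123.94360808]
 [322.82779637  78.18789871]]
[[213 212 213 212 213 213 212 212 212 213 213 212 212 211 211 210 207 127  85  86  83]
 [174 173 174 174 173 174 174 174 173 173 173 173 174 173 173 179 211 136 107 108 108]
 [101  98  95  98  94  96 100 101 101 101 100 101 101 102  98 143 212 131  95  99  96]
 [137 184 163 107 143 152 104  94  94  94  93  95  95  94  91 175 211 180 191 173 172]
 [173 175 173 179 172 189 123 121 123 122 122 123 121 121 113 175 210 139 220 225 198]
 [174 175 171 175 170 197 127 133 133 126 126 130 124 128 124 177 210 151 132 130 133]
 [173 175 170 175 170 195 137 165 183 201 217 177 215 196 157 175 210 145 124 123 124]
 [173 175 171 175 170 180 137 168 214 206 207 209 206 209 184 179 210 121 150 147 146]
 [174 175 170 175 171 191 137 124 215 206 207 209 206 208 185 181 211 124 152 157 155]
 [173 175 170 175 171 191 136 121 216 206 208 209 207 209 187 111 212 125 140 156 156]
 [177 175 171 175 171 179 138 164 21
[... 8967 characters left out ...]
33 105  97 165 166 167 167 166 166 168 166 165]
 [167 166 168 165 166 167 161  99 102  95 100 147  94 117 137 135 129 136 133 125 127 138 140 139 137 137 136 116  98  99  96 164 165 164 166 165 167 166 166 167]
 [166 165 164 165 164 165 167 166 167 101 101  94  92  97 103 108 123 126 135 137 137 136 135 136 128 111 101 101  96 164 166 166 166 166 165 165 165 168 167 164]
 [167 167 165 166 165 167 165 166 165 166 164 102  96  98 156  97  99 102  99 100 100 102  97  99 102  99  97 166 166 168 166 166 166 165 164 165 166 166 167 168]
 [167 166 165 169 166 168 165 165 166 166 167 165 163  98 104 164  97  99  97  94  93  96  98  99 164 166 168 167 165 165 166 165 167 165 166 164 166 167 167 167]]
```

The chamber is empty, and in the side view three balls show at (374,308), (379,315) and (371,320). They lie inside the beaker foot, which is centred at about (370,317) against (371,318) for the point below the spout. Handing in.

```bash
python3 -c "
from workcell import manip, camrig, hand_in
print(hand_in())"
```

```text
the job is handed in; nothing more can be done
None
```

I handed the job in after about 26 s of robot time: the small beaker stands under the spout with all three balls in it, and the gate is drawn out to its rubber stop, which I felt at about 9 N of pull. The hand-in call returned no verdict, and I did not re-measure the gate after letting go of the tab or check the bystanders closely, though the robot felt no contact with them.

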